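# Show where the pepper grinder goes

### The job

The pepper grinder was left out of the seasoning tray; show a helper where it belongs. Point down at the pepper grinder from just above the middle of its top, with the fingertips about 3 cm clear of it, and stay there for at least two seconds; then point in the same way at the middle of the bare cork coaster in the tray for at least two seconds, and finish still pointing at the coaster. Touch and move nothing, and do not point at any other object on the way.

Things in the scene. Friction and masses are not known exactly. Their poses are not given: they have to be found in the camera images.
- grinder_top (a point): Centre of the top of the pepper grinder: a small upright round glass grinder, 43 mm across and 112 mm high, with a thick black cap 39 mm across. It stands loose on the worktop (z = 0) outside the tray, to its left or right; this point is 112 mm above the worktop. z up.
- coaster_top (a point): Centre of the upper face of the bare round cork coaster, 90 mm across, 7 mm thick, lying loose in one half of the tray, 12 mm above the worktop. z up.
- tray: Low dark wooden open tray, 127 mm (its x) by 228 mm (its y), walls 20 mm high and 5 mm thick, floor 5 mm thick. Fixed. Origin: centre of the underside, on the worktop. The coaster lies in one half (along its y), the salt bowl in the other, centres about 108 mm apart.
- cabinet_edge (a point): Middle of the lower front edge of the fixed wall cabinet over the back of the worktop: front face at x = 0.58 (a small knob at its right end stands out a few cm more), underside at z = 0.48, from y = -0.32 to 0.32. All the work lies in front of it; keep arm and wrist clear of it, also when swinging across.
- salt_bowl_rim (a point): Centre of the mouth of the stoneware pinch bowl of salt, 110 mm across, 51 mm high, loose in the tray beside the coaster; this point lies 56 mm above the worktop. Leave alone.
- bottle_top (a point): Centre of the top of a square clear bottle with a black cap, 42 mm wide, 170 mm high, loose on the worktop. Leave alone.
- jar_top (a point): Centre of the top of a low round glass clip-top jar, 94 mm across, 69 mm high, loose on the worktop. Leave alone.
- burner_cap_top (a point): Centre of the top of a flat round black burner cap, 68 mm across, 8 mm high, lying loose on the worktop. Leave alone.

How it is judged (in metres and radians):
On the way, in this order (a step that is already met when the one before it is completed fails the run):
1. the fingers point at the pepper grinder's top from just above, for two seconds (horizontal distance between the grasp point and grinder_top below 0.022 m and z of the grasp point in the frame of grinder_top between 0.015 and 0.085 m), for 1.8 s.
2. then they point at the bare coaster from just above, for two seconds (horizontal distance between the grasp point and coaster_top below 0.025 m and z of the grasp point in the frame of coaster_top between 0.015 and 0.085 m), for 1.8 s.
At the end, for the whole second after the job is handed in: The gripper still points at the coaster: its grasp point (about 2 cm behind the fingertips) within 25 mm sideways of the coaster's centre and 15 to 85 mm above its face; grinder, coaster, bowl, bottle, jar and burner cap are within 8 mm of where they stood (all of step 2 and distance of each of grinder_top, coaster_top, salt_bowl_rim, bottle_top, jar_top, burner_cap_top from where it was at the start of the episode below 0.008 m); the robot touches nothing.
It fails at once if the robot touches something (contact force between any of the fingers, the arm and anything else above 0.5 N).
It fails at once if something is pushed, lifted or carried (8 mm or more) (distance of any of grinder_top, coaster_top, salt_bowl_rim, bottle_top, jar_top, burner_cap_top from where it was at the start of the episode above 0.008 m).
It fails at once if the robot points at another object (grasp point within 25 mm sideways of its middle and less than 55 mm above its top) ((horizontal distance between the grasp point and salt_bowl_rim below 0.025 m and z of the grasp point in the frame of salt_bowl_rim between -0.2 and 0.055 m) or (horizontal distance between the grasp point and bottle_top below 0.025 m and z of the grasp point in the frame of bottle_top between -0.2 and 0.055 m) or (horizontal distance between the grasp point and jar_top below 0.025 m and z of the grasp point in the frame of jar_top between -0.2 and 0.055 m) or (horizontal distance between the grasp point and burner_cap_top below 0.025 m and z of the grasp point in the frame of burner_cap_top between -0.2 and 0.055 m)).
It also fails if it takes over 48 s, if anything falls off the work surface, if the arm or the gripper's body presses on something with over 40 N, if the wrist force passes 120 N, or if a joint passes its speed limit or range.

### The arm

A 6-joint arm with a two-finger parallel gripper is mounted at the origin on a cart in front of the work surface, level with it; the furniture and walls round the work are solid. World frame = base frame: x ahead of the robot, y to its left, z up, the work surface at z = 0. Lengths are in mm, angles in rad, forces in N, time in s.
With the tool pointing down it reaches from about 300 to 775 mm from the base axis. Payload 14.6 kg.
Tool frame: the origin (TCP) lies at the very end of the fingers, on their centre line; the grasp point (between the pads) lies 19 mm behind it; z points along the fingers, y is the direction in which the jaws open and shut (so a half turn about z gives the same grasp; the last joint's range is limited). The gripper opens to 94 mm and grips with 3 to 60 N. Pads are 16 mm wide; open, the fingers measure 119 mm over their backs; the gripper's body (75 mm by 177 mm) begins 78 mm behind the grasp point.
Start: joints at [1.169, 0.3, 1.521, -0, 1.321, -0.067], TCP at [180.716, 519.452, 205.446] pointing down, gripper open.
Joint ranges: [-3.03, 3.03], [-0.79, 2.21], [0.23, 2.52], [-1.04, 4.18], [0, 3.07], [-2.55, 2.55]. Speed limits (rad/s): [2.22, 2.22, 2.57, 3.14, 3.14, 3.14].

### API

Orientations are given as [roll, pitch, yaw] about the fixed x, y, z axes, in that order (R = Rz(yaw) Ry(pitch) Rx(roll)).
In Python, from cell import manip gives the robot as it stands.
- The arm moves only by the shell command python3 -m inch 'ROWS' [FORCE]. ROWS is a JSON object of lists of equal length, an entry for each row: "grip": the opening, from -1 (shut) to 1 (fully open), so that 0 is half open; "travel": the shift along the world's x, y, z in cm, a list of three; "turn": the turn, a rotation vector about the world's x, y, z in degrees, a list of three. A call has 1 to 10 rows; each row is the pose to reach, as a shift and turn from the pose measured when the call began; what a row does not reach only later rows make up. A row lasts 1/8 s, in which the tool goes at most 62.5 mm and 10.7 degrees, less where a joint would pass 70% of its speed; a pose out of reach is approached as far as the arm can. A call with a gripper value outside its range is refused whole. The fingers move at their own pace and stop on an object; FORCE is the grip in N (left out, the last holds). Time passes only in rows, so rows that repeat a pose let the fingers close. It gives the time, the measured TCP pose, the force and the opening at its end, in the units of the state.
- manip.read_state(): the state, without advancing time (a new reading comes with each control period).
- manip.camera(name): name is "scene" or "top" or "wrist"; returns (picture, depth): 420x560x3 uint8, red, green, blue; 420x560 float32, mm along the optical axis (not along the pixel's ray), 0 where there is no reading.
- manip.calibration(name): a dict with "fx", "fy", "cx", "cy" (pixels), "world_from_camera" (4x4, takes a point from camera to world coordinates). Camera axes: x right, y up, looking along -z (the intrinsics and any distortion apply to the point x, -y, -z); pixel columns grow to the right and rows downward; lengths in mm; the calibration is good to about 2 mm. A picture is of the moment at which its call begins: read the wrist's pose just before it. calibration takes no time and is no camera call; for the wrist camera it gives the pose at the moment of the call.
- manip.sign_off(): hands the job in, once; it reports no verdict.
Trained networks look in the newest picture that a camera, given by its name, has taken for a name from the list of things; names that differ only in an ending like _2 or _b are one class to them, and where a whole thing is asked for, a point or a joint stands for the part that bears it (a point fixed in the world has none). Each returns a list of dicts, best first, with "p" (0 to 1); they miss things now and then, are a little off and sometimes report something else, mostly with a low value. They report only what shows in the picture. A call takes as long as a camera call.
- manip.look_for(camera, label): "bbox" ([left, top, right, bottom] in pixels, round what is visible of it).
The state is a dict: "clock": time; "joints": joint angles; "qd": joint speeds; "effort": joint torques, N m; "eef_pos": TCP position; "eef_rot": TCP orientation; "wrist_force": force on the tool from outside, world axes, zero at the start; "moment": the same for the moment, N m; "finger_gap": finger opening in mm.
Only numpy, scipy, OpenCV 4.12 (cv2) and the standard library are available. Lean on these libraries where they do the work, as an engineer would, in place of code of your own. Each camera call takes 0.05 s, during which the arm holds its last target.

## Working session

There is one attempt and no reset: what is moved stays moved. The work goes in short steps, Python scripts to look and compute and a shell command to move; the robot and the scene stay as the last step left them, time stands still between calls to the robot, and variables do not carry over. Pictures are saved under pics/ and viewed, and the job is handed in when it is done.

```bash
ls; mkdir -p pics; cat > h.py <<'E'
import numpy as np,cv2
from cell import manip
L=["grinder_top","coaster_top","tray","salt_bowl_rim","bottle_top","jar_top","burner_cap_top"]
def P(c,d,u,v):
    K=manip.calibration(c) if isinstance(c,str) else c
    p=np.array([(u-K["cx"])/K["fx"]*d,-(v-K["cy"])/K["fy"]*d,-d,1])
    return (np.array(K["world_from_camera"])@p)[:3]
E
python3 - <<'E'
from h import *
print(manip.read_state())
for c in["top","scene"]:
    im,d=manip.camera(c);np.save(c+"_d.npy",d);cv2.imwrite(f"pics/{c}0.png",im[:,:,::-1]);K=manip.calibration(c);print({k:v for k,v in K.items()})
    for l in L:
        for r in manip.look_for(c,l)[:2]:
            b=np.array(r["bbox"]);u,v=(b[0]+b[2])/2,(b[1]+b[3])/2
            dd=d[int(v),int(u)];print(c,l,round(r["p"],2),b.round(),P(K,dd,u,v).round(),dd)
E
```

```text
pics
{'clock': 0.0, 'joints': array([ 1.16940977e+00,  3.00463605e-01,  1.52156029e+00, -1.21261046e-05,
        1.32070839e+00, -6.66079027e-02]), 'qd': array([-0.00034638, -0.00057651,  0.00023452,  0.00100426,  0.00057142,
       -0.00133533]), 'effort': array([ 2.70893288e-04, -5.31813419e+01, -3.52739561e+01,  7.08399201e-02,
        2.43681780e-02, -1.29455289e-04]), 'eef_pos': array([180.61740293, 519.22534251, 204.89923781]), 'eef_rot': array([-3.14045477e+00, -6.41330870e-05,  2.80681697e+00]), 'wrist_force': array([ 0.30406146, -0.22141438,  0.2616137 ]), 'moment': array([-0.03590105, -0.03193236,  0.0241718 ]), 'finger_gap': 93.78913629256361}
{'fx': 512.7116200410309, 'fy': 512.7116200410309, 'cx': 292.3692078319301, 'cy': 217.38520290876534, 'world_from_camera': array([[-1.91299190e-02,  9.95049604e-01, -9.75209335e-02,
         3.47685168e+02],
       [-9.99773151e-01, -1.99514305e-02, -7.45566772e-03,
        -9.09786648e+00],
       [-9.36444134e-03,  9.73561846e-02,  9.95205547e-01,
         1.44761607e+03],
       [ 0.00000000e+00,  0.00000000e+00,  0.00000000e+00,

[... 997 characters left out ...]
00e+00,  0.00000000e+00,
         1.00000000e+00]])}
scene grinder_top 0.84 [203. 232. 220. 268.] [387. 196.  72.] 1213.3722
scene grinder_top 0.33 [286. 294. 320. 327.] [476. -83.  14.] 1130.9293
scene coaster_top 0.66 [288. 297. 317. 326.] [474. -85.  12.] 1130.9244
scene coaster_top 0.56 [340. 338. 352. 364.] [ 480. -232.    5.] 1051.2437
scene tray 0.78 [235. 284. 332. 340.] [440. -51.   6.] 1137.0463
scene salt_bowl_rim 0.83 [246. 270. 287. 302.] [432.  10.  56.] 1136.9364
scene bottle_top 0.76 [312. 330. 343. 394.] [ 368. -270.  118.] 901.261
scene jar_top 0.89 [212. 222. 247. 256.] [455. 207.  65.] 1258.5812
scene burner_cap_top 0.65 [341. 338. 354. 361.] [ 483. -234.   10.] 1049.4133
```

```bash
python3 - <<'E'
import cv2
a=cv2.imread("pics/top0.png");c=cv2.resize(a[170:300,160:420],None,fx=3,fy=3,interpolation=cv2.INTER_CUBIC)
cv2.imwrite("pics/topz.png",c)
E
```

```text
(no output)
```

View pics/topz.png

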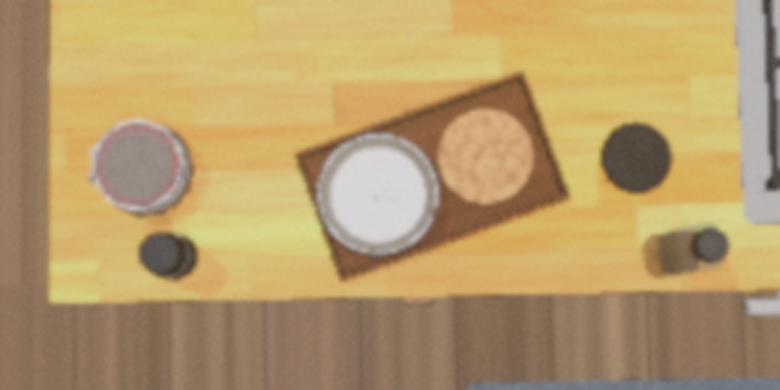

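View pics/scene0.png

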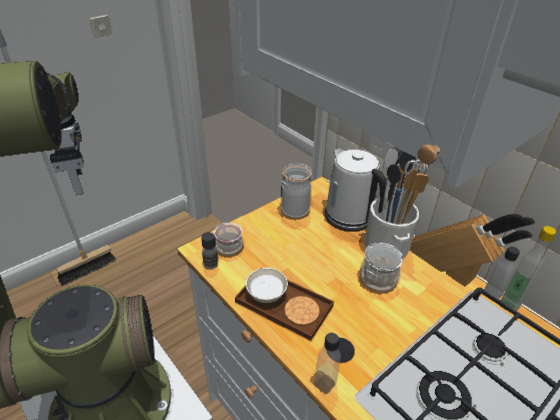

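View pics/top0.png

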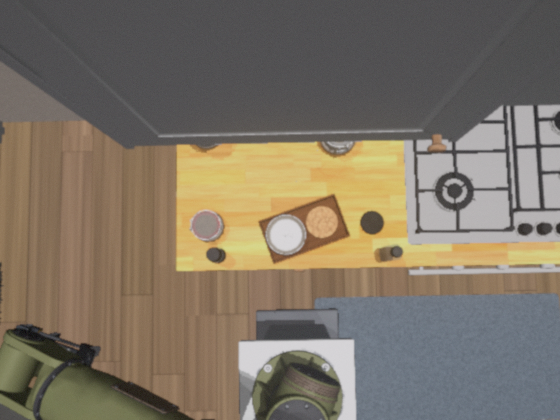

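The top picture shows the grinder cap at about (214,254), coaster (322,222), bowl (286,235), jar (207,225), burner cap (372,222) and bottle (390,254). The detections agree with this. Next I refine the two targets from depth.

```bash
python3 - <<'E'
from h import *
d=np.load("top_d.npy")
K=manip.calibration("top")
def cl(x0,x1,y0,y1,lo,hi):
    v,u=np.mgrid[y0:y1,x0:x1].reshape(2,-1);q=np.array([P(K,d[b,a],a,b) for a,b in zip(u,v)])
    m=(q[:,2]>lo)&(q[:,2]<hi);return q[m]
q=cl(203,230,243,267,100,125);print("grinder",len(q),q.mean(0),np.ptp(q,0),(q.min(0)+q.max(0))/2)
im=cv2.imread("pics/top0.png")
h=im[200:248,300:345].astype(int)
m=((h[:,:,2]>170)).astype(np.uint8)
n,lab,st,ce=cv2.connectedComponentsWithStats(m);i=lab[22,22];print(st[i],ce[i]+[300,200])
u,v=ce[i]+[300,200];print("coaster",P(K,d[int(round(v)),int(round(u))],u,v))
q=cl(290,350,195,265,9,18);print(len(q))
for x in["top","scene"]:
    pass
s=np.load("scene_d.npy");K=manip.calibration("scene");d=s
q=cl(195,228,225,275,104,125);print("grinder scene",len(q),q.mean(0),np.ptp(q,0),(q.min(0)+q.max(0))/2)
h=cv2.imread("pics/scene0.png")[290:335,275:330].astype(int)
m=((h[:,:,2]>150)).astype(np.uint8);n,lab,st,ce=cv2.connectedComponentsWithStats(m);i=lab[21,27];print(st[i])
vv,uu=np.where(lab==i);q=np.array([P(K,s[b+290,a+275],a+275,b+290) for a,b in zip(uu,vv)]);print("coaster scene",np.median(q,0),np.ptp(q,0),(q.min(0)+q.max(0))/2)
E
```

```text
grinder 166 [386.2766838  209.7981068  111.46691495] [34.08448982 36.32303757 18.75714069] [385.79893156 210.18329134 110.42645476]
[  6   6  32  32 796] [321.54020101 221.5       ]
coaster [475.05716889 -80.04696775  12.52907866]
860
grinder scene 119 [387.3136358  207.74564872 111.52376462] [36.05354893 36.65904198 13.49241336] [388.90688018 210.2027794  110.76535287]
[ 10   6  35  28 773]
coaster scene [475.94820759 -78.55084692  12.55605905] [568.82630018 555.55733093 924.30905647] [ 242.54346759 -306.21228642  464.74087617]
```

```bash
python3 -m inch '{"grip":[-0.8,-0.8,-0.8,-0.8,-0.8,-0.8,-0.8,-0.8,-0.8,-0.8],"travel":[[2,-3,0],[5,-7.5,0],[8,-12,0],[11,-16.5,0],[14,-21,0],[16.5,-25,0],[19,-28.5,0],[20.6,-31,0],[20.6,-31,0],[20.6,-31,0]],"turn":[[0,0,0],[0,0,0],[0,0,0],[0,0,0],[0,0,0],[0,0,0],[0,0,0],[0,0,0],[0,0,0],[0,0,0]]}'
python3 - <<'E'
from h import *
print(manip.read_state()["eef_pos"])
K=manip.calibration("wrist")
im,d=manip.camera("wrist");cv2.imwrite("pics/w1.png",im[:,:,::-1])
for l in L[:5:1]:
    for r in manip.look_for("wrist",l)[:1]:
        b=np.array(r["bbox"]);u,v=(b[0]+b[2])/2,(b[1]+b[3])/2
        dd=d[int(v),int(u)];print(l,round(r["p"],2),b.round(),P(K,dd,u,v).round())
E
```

```text
clock: 2.05
eef_pos: [386.5, 209.8, 205.5]
eef_rot: [3.141, -0.0, 2.807]
wrist_force: [0.5, 1.0, -0.2]
finger_gap: 9.4
[386.46942308 209.84681961 205.4820897 ]
grinder_top 0.93 [263. 168. 309. 236.] [378. 216. 114.]
coaster_top 0.89 [ 48. 297. 121. 351.] [468. -71.  12.]
tray 0.85 [  8. 210. 217. 396.] [437.   3.  53.]
salt_bowl_rim 0.76 [ 80. 250. 183. 343.] [436.  27.  56.]
```

View pics/w1.png

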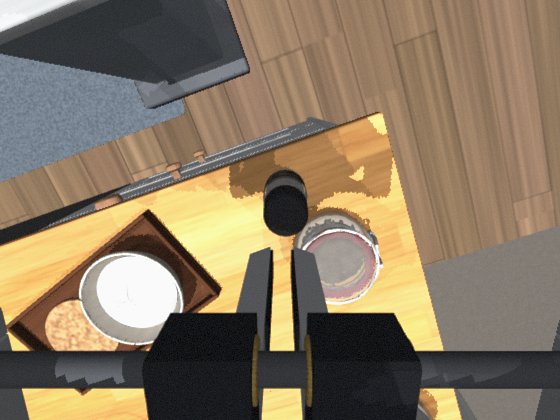

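The wrist view shows the cap's top at about (286,213), in front of the fingertips in the picture. I check its position by depth before going down.

```bash
python3 - <<'E'
from h import *
K=manip.calibration("wrist")
im,d=manip.camera("wrist")
v,u=np.mgrid[165:240,258:315].reshape(2,-1);q=np.array([P(K,d[b,a],a,b) for a,b in zip(u,v)])
m=(q[:,2]>105)&(q[:,2]<125)&(u>262)&(u<310);m&=(abs(q[:,0]-387)<40)&(abs(q[:,1]-210)<40);q=q[m]
print(len(q),np.median(q,0),(q.min(0)+q.max(0))/2,np.ptp(q,0))
h=im[290:360,40:125]
q=P(K,d[325,80],80,325);print(q)
E
```

```text
1584 [387.69505548 211.83626814 112.88120446] [389.22631215 211.46115873 110.13909756] [36.50882977 36.84415861 10.19748607]
[467.24112703 -75.49428657  13.47392136]
```

Wrist, top and scene agree on the grinder at about (387.5, 210.5, 112). I go down to TCP z ≈ 142 and hold.

```bash
python3 -m inch '{"grip":[-0.8,-0.8,-0.8,-0.8,-0.8,-0.8,-0.8,-0.8,-0.8,-0.8],"travel":[[0.1,0.1,-1.5],[0.1,0.1,-3],[0.1,0.1,-4.5],[0.1,0.1,-5.7],[0.1,0.1,-6.2],[0.1,0.1,-6.2],[0.1,0.1,-6.2],[0.1,0.1,-6.2],[0.1,0.1,-6.2],[0.1,0.1,-6.2]],"turn":[[0,0,0],[0,0,0],[0,0,0],[0,0,0],[0,0,0],[0,0,0],[0,0,0],[0,0,0],[0,0,0],[0,0,0]]}'
python3 -m inch '{"grip":[-0.8,-0.8,-0.8,-0.8,-0.8,-0.8,-0.8,-0.8,-0.8,-0.8],"travel":[[0,0,0],[0,0,0],[0,0,0],[0,0,0],[0,0,0],[0,0,0],[0,0,0],[0,0,0],[0,0,0],[0,0,0]],"turn":[[0,0,0],[0,0,0],[0,0,0],[0,0,0],[0,0,0],[0,0,0],[0,0,0],[0,0,0],[0,0,0],[0,0,0]]}'
python3 -m inch '{"grip":[-0.8,-0.8,-0.8,-0.8,-0.8,-0.8,-0.8,-0.8,-0.8,-0.8],"travel":[[0,0,0],[0,0,0],[0,0,0],[0,0,0],[0,0,0],[0,0,0],[0,0,0],[0,0,0],[0,0,0],[0,0,0]],"turn":[[0,0,0],[0,0,0],[0,0,0],[0,0,0],[0,0,0],[0,0,0],[0,0,0],[0,0,0],[0,0,0],[0,0,0]]}'
python3 - <<'E'
from h import *
for c in["top","scene"]:
    im,d=manip.camera(c);cv2.imwrite(f"pics/{c}1.png",im[:,:,::-1])
E
```

```text
clock: 3.65
eef_pos: [387.6, 210.8, 143.6]
eef_rot: [3.141, 0.0, 2.807]
wrist_force: [-0.2, -0.5, -0.5]
finger_gap: 9.6
clock: 4.9
eef_pos: [387.5, 210.8, 143.5]
eef_rot: [3.141, 0.0, 2.807]
wrist_force: [-0.4, -0.0, -0.9]
finger_gap: 9.3
clock: 6.15
eef_pos: [387.6, 210.8, 143.5]
eef_rot: [3.141, 0.0, 2.807]
wrist_force: [0.4, 0.4, -0.5]
finger_gap: 9.4
```

View pics/scene1.png

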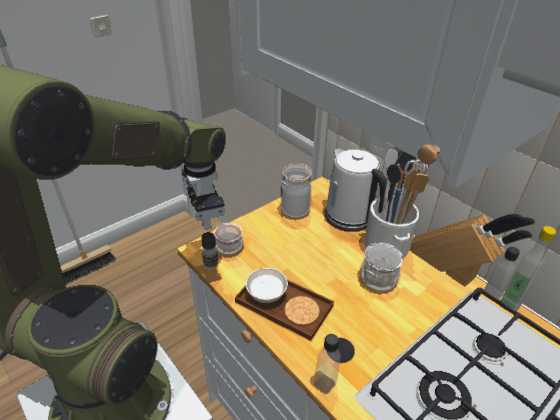

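The scene picture shows the fingers just above the grinder cap at (208,236), with the other objects undisturbed. I rise slightly and cross well above the bowl.

```bash
python3 -m inch '{"grip":[-0.8,-0.8,-0.8,-0.8,-0.8,-0.8,-0.8,-0.8,-0.8,-0.8],"travel":[[0,0,2],[0.8,-2.5,2],[2,-6.5,2],[3.3,-11,2],[4.6,-15.5,2],[5.9,-20,2],[7.2,-24,2],[8.1,-27.2,2],[8.6,-29,2],[8.6,-29,2]],"turn":[[0,0,0],[0,0,0],[0,0,0],[0,0,0],[0,0,0],[0,0,0],[0,0,0],[0,0,0],[0,0,0],[0,0,0]]}'
python3 - <<'E'
from h import *
s=manip.read_state();print(s["eef_pos"],s["joints"])
K=manip.calibration("wrist")
im,d=manip.camera("wrist");cv2.imwrite("pics/w2.png",im[:,:,::-1])
for r in manip.look_for("wrist","coaster_top")[:1]:
        b=np.array(r["bbox"]);u,v=(b[0]+b[2])/2,(b[1]+b[3])/2
        dd=d[int(v),int(u)];print(round(r["p"],2),b.round(),P(K,dd,u,v).round())
im,d=manip.camera("scene");cv2.imwrite("pics/s2.png",im[:,:,::-1])
E
```

```text
clock: 7.5
eef_pos: [473.6, -79.5, 163.4]
eef_rot: [3.141, -0.0, 2.806]
wrist_force: [0.8, -0.3, -0.7]
finger_gap: 9.4
[473.55284747 -79.49597779 163.38422753] [-2.42750513e-01  1.86059634e-01  1.76496181e+00  2.55896513e-04
  1.19077637e+00 -1.47831258e+00]
0.91 [241. 154. 330. 244.] [477. -77.  14.]
```

View pics/w2.png

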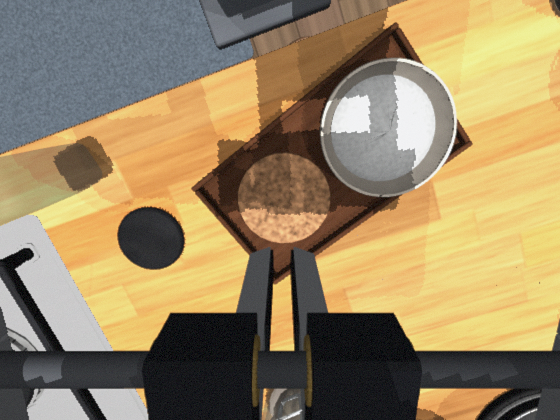

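View pics/s2.png

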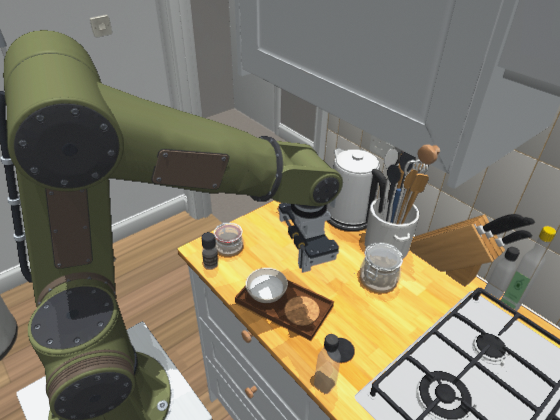

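The wrist view shows the coaster at (285,199), which gives (477,-77), in agreement with the earlier (475,-80). The scene view shows the arm clear of the cabinet. I go straight down 12 cm to a TCP height of about 43 mm, 3 cm clear of the coaster.

```bash
python3 -m inch '{"grip":[-0.8,-0.8,-0.8,-0.8,-0.8,-0.8,-0.8,-0.8,-0.8,-0.8],"travel":[[0.2,0.1,-2],[0.2,0.1,-4],[0.2,0.1,-6],[0.2,0.1,-8],[0.2,0.1,-9.5],[0.2,0.1,-10.7],[0.2,0.1,-11.5],[0.2,0.1,-12],[0.2,0.1,-12],[0.2,0.1,-12]],"turn":[[0,0,0],[0,0,0],[0,0,0],[0,0,0],[0,0,0],[0,0,0],[0,0,0],[0,0,0],[0,0,0],[0,0,0]]}'
python3 -m inch '{"grip":[-0.8,-0.8,-0.8,-0.8,-0.8,-0.8,-0.8,-0.8,-0.8,-0.8],"travel":[[0,0,0],[0,0,0],[0,0,0],[0,0,0],[0,0,0],[0,0,0],[0,0,0],[0,0,0],[0,0,0],[0,0,0]],"turn":[[0,0,0],[0,0,0],[0,0,0],[0,0,0],[0,0,0],[0,0,0],[0,0,0],[0,0,0],[0,0,0],[0,0,0]]}'
python3 -m inch '{"grip":[-0.8,-0.8,-0.8,-0.8,-0.8,-0.8,-0.8,-0.8,-0.8,-0.8],"travel":[[0,0,0],[0,0,0],[0,0,0],[0,0,0],[0,0,0],[0,0,0],[0,0,0],[0,0,0],[0,0,0],[0,0,0]],"turn":[[0,0,0],[0,0,0],[0,0,0],[0,0,0],[0,0,0],[0,0,0],[0,0,0],[0,0,0],[0,0,0],[0,0,0]]}'
python3 - <<'E'
from h import *
K=manip.calibration("wrist")
im,d=manip.camera("wrist");cv2.imwrite("pics/w3.png",im[:,:,::-1])
for r in manip.look_for("wrist","coaster_top")[:1]:
        b=np.array(r["bbox"]);u,v=(b[0]+b[2])/2,(b[1]+b[3])/2
        dd=d[int(v),int(u)];print(round(r["p"],2),b.round(),P(K,dd,u,v).round())
im,d=manip.camera("scene");cv2.imwrite("pics/s3.png",im[:,:,::-1])
E
```

```text
clock: 8.9
eef_pos: [475.6, -77.3, 43.9]
eef_rot: [3.141, 0.001, 2.808]
wrist_force: [0.5, 0.9, -0.1]
finger_gap: 9.6
clock: 10.15
eef_pos: [475.6, -77.3, 43.9]
eef_rot: [3.141, 0.001, 2.808]
wrist_force: [-0.8, 0.2, -1.1]
finger_gap: 9.5
clock: 11.4
eef_pos: [475.6, -77.3, 43.9]
eef_rot: [3.141, 0.001, 2.808]
wrist_force: [-0.1, 0.6, -0.3]
finger_gap: 9.5
0.56 [215. 174. 352. 306.] [475. -76.  13.]
```

View pics/w3.png

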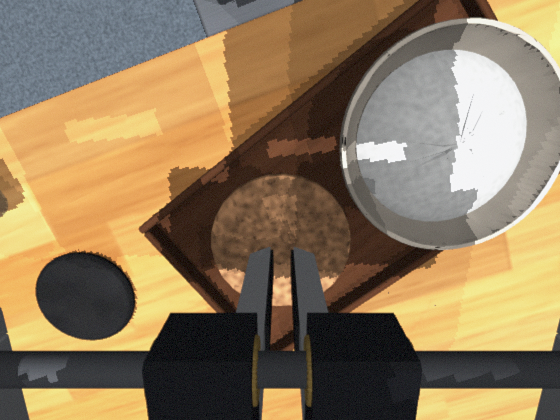

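View pics/s3.png

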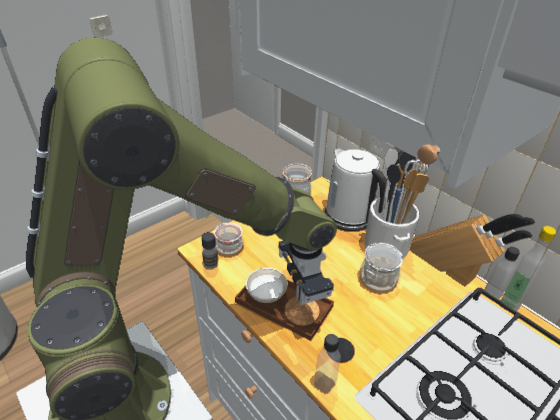

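The wrist view shows the fingertips over the coaster, whose disc is centred near (283,240). The detector puts it at (475,-76,13) and the TCP is at (476,-77,44). The scene view shows everything still in place, so I hand the job in.

```bash
python3 - <<'E'
from cell import manip
print(manip.sign_off())
E
```

```text
the job is handed in; nothing more can be done
None
```

The arm pointed at the pepper grinder, then at the bare coaster, and it finished over the coaster. The job is handed in, and no verdict was reported.

| Target | Fingertip position (mm) | Measured target (mm) | Clearance | Hold |
|---|---|---|---|---|
| Grinder | (387.6, 210.8, 143.5) | about (387.5, 210.5, 112) | about 3 cm | at least 2.5 s |
| Coaster | (475.6, -77.3, 43.9) | (475, -76, 13) | about 3 cm | at least 2.5 s, to the end |

- **Fingers:** I kept them almost shut (about 9 mm apart) so they would clear the salt bowl.
- **Crossing:** the arm went over the bowl with the fingertips about 16 cm above the worktop and stayed clear of the cabinet.
- **Contact:** the wrist force readings stayed at about 1 N or below, with no sign of touching anything. In the last pictures nothing looks moved, but I judged this by eye and did not re-measure the positions.
- **Time:** about 11.5 s of the 48 s allowed.
- **Disagreements:** no check failed. The coaster estimates differed by up to about 8 mm in x (467 to 477, the lowest from coarse readings) and 9 mm in y (-71 to -80). The network's box centres for the grinder were up to about 14 mm off because they included its side. I used the depth readings of the cap instead, which agreed to about 4 mm across the three cameras.

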